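# Shaving mirror into its slotted stand

## Robot

A 7-joint arm with a two-finger parallel gripper is mounted at the origin on the work surface. World frame = base frame: x ahead of the robot, y to its left, z up, the work surface at z = 0. Lengths are in m, angles in rad, forces in N, time in s.
With the tool pointing down it reaches from about 0.425 to 0.875 m from the base axis. Payload 8.4 kg.
Tool frame: the origin (TCP) lies at the very end of the fingers, on their centre line; the grasp point (between the pads) lies 19 mm behind it; z points along the fingers, y is the line along which they close (so a half turn about z gives the same grasp; the last joint's range is limited). The gripper opens to 85 mm and grips with 20 to 120 N. Pads are 22 mm wide; open, the fingers measure 114 mm over their backs; the gripper's body (76 mm by 85 mm) begins 54 mm behind the grasp point. The pads swing forward as they close: fully open they stand 13 mm farther back than shut.
Start: joints at [1.109, 0.333, 0.04, 1.465, -0.013, 1.343, -0.059], TCP at [0.231, -0.608, 0.211] pointing down, gripper open.
Joint ranges: [-2.58, 2.58], [-0.38, 2.09], [-1.3, 1.39], [0.25, 2.4], [-1.5, 4.64], [0.08, 2.09], [-2.65, 2.65]. Speed limits (rad/s): [2.22, 2.22, 2.79, 2.79, 3.14, 3.14, 3.14].

## Interface

Orientations are given as a unit quaternion [x, y, z, w].
In Python, from rig import sense, read_camera, sign_off gives the robot as it stands. The module is installed in compiled form; this text tells all that it offers.
- The arm moves only by the tool move_arm, never from a script. Its argument "moves" is one flat list of numbers, 7 for each row, row after row: the turn, a rotation vector about the tool's x, y, z in units of 360 degrees (1.0 is 360 degrees), then the shift along the tool's x, y, z in units of 0.2 m (1.0 is 0.2 m), then the closure, from -1 (fully open) to 1 (shut). A call has 1 to 20 rows; each row is the pose to reach, as a shift and turn from the pose commanded when the call began, along the tool's axes at that moment, turning the shorter way round; what a row does not reach only later rows make up. A row lasts 1/12 s, in which the tool goes at most 41.7 mm and 7.16 degrees, less where a joint would pass 70% of its speed; a pose out of reach is approached as far as the arm can. A call with a number of a shift or a turn outside -1 to 1 is refused whole. A call with a gripper value outside its range is refused whole. The fingers move at their own pace and stop on an object; the grip force is fixed at half the most. Time passes only in rows, so rows that repeat a pose let the fingers close. It gives the time, the measured TCP pose, the force, the opening and the grip force at its end, in the units of the state.
- sense(): the state, without advancing time (a new reading comes with each control period).
- read_camera(name): name is "scene" or "side" or "wrist"; returns a dict with "img" (480x640x3 uint8, red, green, blue), "fov_y" (degrees; the focal length in pixels is half the picture's height over the tangent of half this angle, whatever the lens; pixels are square), "cx", "cy" (the principal point, pixels), "k1" (the pictures are not rectified: a ray, as slopes to the right and down, at radius r is drawn at 1 + k1 r^2 times it, then the intrinsics apply), "rvec" (rotation vector, rad) and "tvec" (3), from world to camera coordinates, as OpenCV has them. Camera axes: x right, y down, z forward; pixel columns grow to the right and rows downward; lengths in m; the calibration is good to about 2 mm. A picture is of the moment at which its call begins. There is no depth.
- sign_off(): hands the job in; it is judged then, once.
The state is a dict: "time": time; "qpos": joint angles; "joint_velocities": joint speeds; "effort": joint torques, N m; "eef_pos": TCP position; "tool_rot": TCP orientation; "force": force on the tool from outside, world axes, zero at the start; "wrist_torque": the same for the moment, N m; "width": finger opening in m; "finger_force": force on a finger pad.
Only numpy, scipy, OpenCV 4.12 (cv2) and the standard library are available. Lean on these libraries where they do the work, as an engineer would, in place of code of your own. Each camera call takes 0.05 s, during which the arm holds its last target. There are 200 camera calls.

## Task

Tidy the bathroom windowsill: pick up the small bamboo-framed shaving mirror and lower it, edge down, into the stand with the long slot (not the short-slotted comb stand), keeping hold of it until its lower edge is inside the slot. Leave it standing fully home in the slot, let go of it, and leave the glass tumbler as it stands.

Things in the scene. Friction and masses are not known exactly. Their poses are not given: they have to be found in the camera images.
- mirror_center (a point): Shaving mirror: flat rigid two-sided slab, pale bamboo frame, about 0.25 kg, 20 mm thick (its x), 100 wide (its y), 120 tall (its z, up), standing loose on its lower edge on the sill. This point is its centre, 60 mm above the lower edge; pinch it from above across its thickness, in the upper half. Either face may look either way in the stand.
- mirror_stand: Grey cast-stone block fixed to the sill, 63 (x) by 146 (y) by 62 mm high, one long slot open upward. Origin: centre of its underside; x across, y along the slot, z up. Slot centred there: 27 mm wide, 110 long, floor at 12 mm, straight walls to 44 mm, then lips flaring 12 mm outward on all sides to the top (mouth 51 by 134). The seated mirror's centre is 72 mm above the underside.
- comb_stand: Bystander: block of the same grey stone with a short slot (16 by 42 mm) for a comb; 52 (x) by 78 (y) by 62 mm high, fixed to the sill. The mirror does not fit it. Origin: centre of its underside, y along its slot, z up. It stands on the other side of the mirror from the mirror stand, left or right.
- tumbler: Bystander: green glass tumbler, upright and loose, 70 mm across the rim, 100 mm high, origin at the centre of its underside. Not to be moved. A low white ceramic pot with a lid (84 mm across, 78 mm high) stands beside it, beyond the mirror; a flat black comb lies between the robot and the mirror.
Things that resemble listed ones, but are neither listed nor needed, are in the scene too. Leave any blue or pink look-alike of the mirror_stand alone.

How it is judged:
On the way:
1. the mirror's lower edge is inside the slot's mouth while the gripper still holds it (z of mirror_center in the frame of mirror_stand below 0.118 m and horizontal distance between mirror_center and mirror_stand below 0.03 m and contact force between the fingers and mirror above 0.5 N), for 0.05 s.
At the end, for the whole second after the job is handed in: The mirror stands in the long slot: centre at most 80 mm above the stand's underside (fully home: 72), within 20 mm of the slot's middle across it and 15 mm along it, leaning under 0.28 rad, at rest, let go; the tumbler is upright (within 0.3 rad) and within 30 mm of where it stood (z of mirror_center in the frame of mirror_stand below 0.08 m and x of mirror_center in the frame of mirror_stand between -0.02 and 0.02 m and y of mirror_center in the frame of mirror_stand between -0.015 and 0.015 m and angle between mirror_center's own z axis and vertical below 0.28 rad and linear speed of mirror below 0.02 m/s and distance of tumbler from where it was at the start of the episode below 0.03 m and angle between tumbler's own z axis and vertical below 0.3 rad); the robot touches nothing.
It fails at once if the glass tumbler is shoved more than 30 mm or tipped (distance of tumbler from where it was at the start of the episode above 0.03 m or angle between tumbler's own z axis and vertical above 0.3 rad).
It also fails if it takes over 38 s, if anything falls off the work surface, if the arm or the gripper's body presses on something with over 40 N, if the wrist force passes 120 N, or if a joint passes its speed limit or range.

## Working session

There is one attempt and no reset: what is moved stays moved. The work goes in short steps, Python scripts to look and compute and a tool call to move; the robot and the scene stay as the last step left them, time stands still between calls to the robot, and variables do not carry over. Pictures are saved under pics/ and viewed, at most 10 in all, crops included, and the job is handed in when it is done.

Besides the shell and the picture viewer there is one more tool, called after "Emit:" as name(argument=value, ...) on one line, values as JSON. move_arm: Moves the arm, as the interface text tells. Shifts and turns lie within -1 to 1; 1 stands for 0.2 m of shift or 360 degrees of turn. Its arguments: {"type":"object","properties":{"moves":{"type":"array"}},"required":["moves"]}

```bash
mkdir -p pics; cat > h.py <<'E'
import numpy as np, cv2
from rig import sense, read_camera
def cam(n):
    c=read_camera(n); R=cv2.Rodrigues(np.array(c["rvec"],float))[0]
    c["R"]=R; c["f"]=240/np.tan(np.radians(c["fov_y"])/2); c["t"]=np.array(c["tvec"],float).ravel(); return c
def ray(c,uv):
    d=np.array([(uv[0]-c["cx"])/c["f"],(uv[1]-c["cy"])/c["f"]]); s=d.copy()
    for _ in range(20): s=d/(1+c["k1"]*(s@s))
    return -c["R"].T@c["t"], c["R"].T@np.array([s[0],s[1],1])
def onz(c,uv,z):
    o,d=ray(c,uv); return o+d*(z-o[2])/d[2]
E
python3 - <<'E'
from h import *
for n in("scene","side","wrist"):
    c=cam(n); cv2.imwrite(f"pics/{n}0.png",c["img"][...,::-1]); print(n,c["f"],c["k1"],(-c["R"].T@c["t"]).round(3),c["R"][2].round(3))
s=sense();print({k:np.round(v,3) for k,v in s.items()})
E
```

```text
scene 461.8256988696084 -0.004756195462410437 [1.251 0.197 0.792] [-0.699 -0.17  -0.694]
side 450.65870735944804 -0.0020353254271428256 [0.26  0.826 0.538] [ 0.28  -0.833 -0.477]
wrist 423.7617581901884 -0.06726497430284081 [ 0.308 -0.579  0.374] [-0.301 -0.111 -0.947]
{'time': np.float64(0.15), 'qpos': array([ 1.109,  0.334,  0.04 ,  1.466, -0.013,  1.343, -0.058]), 'joint_velocities': array([-0.003, -0.002,  0.   , -0.003,  0.001, -0.002,  0.   ]), 'effort': array([ 2.0000e-03, -6.5904e+01,  1.3670e+00, -4.0587e+01,  1.7000e-02,
        1.0000e-02,  0.0000e+00]), 'eef_pos': array([ 0.231, -0.607,  0.21 ]), 'tool_rot': array([ 0.984,  0.18 , -0.   , -0.001]), 'force': array([-0.063,  0.599,  0.258]), 'wrist_torque': array([-0.058,  0.03 , -0.016]), 'finger_force': np.float64(0.0), 'width': np.float64(0.085)}
```

View pics/scene0.png

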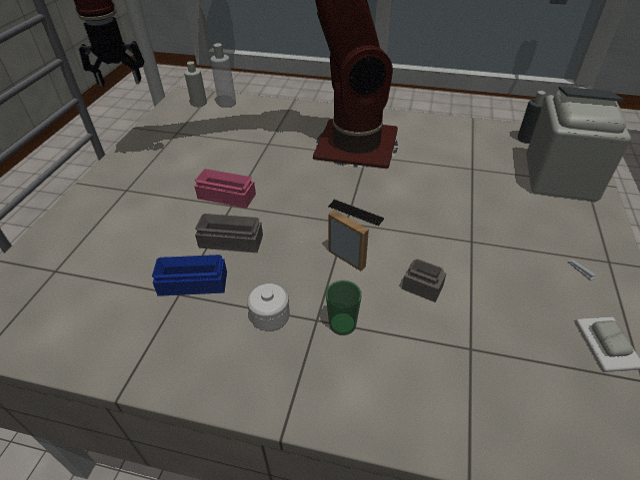

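View pics/side0.png

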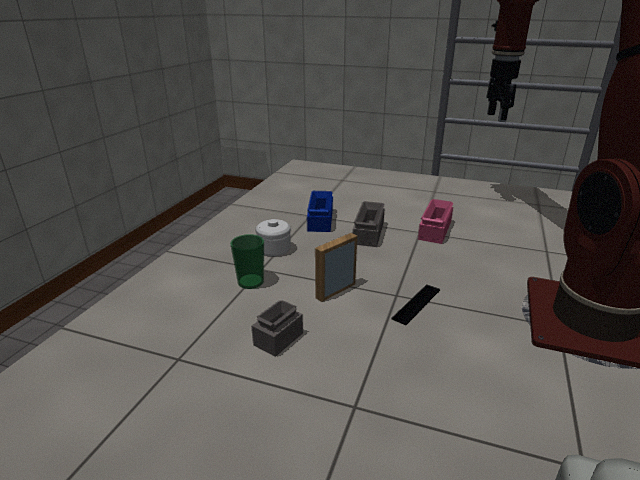

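The scene view shows the grey long-slot stand at about (229,232) between the pink and blue look-alikes. The mirror is at (348,240), the tumbler at (343,307), the comb stand at (425,280) and the comb at (356,212). The side view agrees, with the mirror at (336,267) and the stand at (369,223).

```bash
python3 - <<'E'
from h import *
a=cv2.imread("pics/scene0.png"); b=cv2.imread("pics/side0.png")
up=lambda im,x,y,w,h,k: cv2.resize(im[y:y+h,x:x+w],None,fx=k,fy=k,interpolation=cv2.INTER_CUBIC)
o=np.vstack([np.hstack([up(a,190,205,80,60,5),up(a,310,205,80,60,5)]),np.hstack([up(b,345,195,53,40,7.547)[:300,:400],up(b,300,230,80,60,5)[:, :400]])])
o=cv2.convertScaleAbs(o,alpha=1.6); cv2.imwrite("pics/crop1.png",o)
for n,p in(("scene0",a),("side0",b)):
    hsv=cv2.cvtColor(p,cv2.COLOR_BGR2HSV); m=cv2.inRange(hsv,(8,80,60),(25,255,255))
    cs,_=cv2.findContours(m,cv2.RETR_EXTERNAL,cv2.CHAIN_APPROX_NONE)
    for c in cs:
        x,y,w,h=cv2.boundingRect(c)
        if 20<w<80 and h<90: print(n,(x,y,w,h),cv2.approxPolyDP(cv2.convexHull(c),2,True)[:,0].tolist())
E
```

```text
scene0 (329, 210, 39, 59) [[333, 210], [367, 229], [365, 259], [361, 268], [329, 214]]
side0 (315, 233, 42, 37) [[356, 235], [319, 269], [316, 247], [349, 233]]
```

View pics/crop1.png

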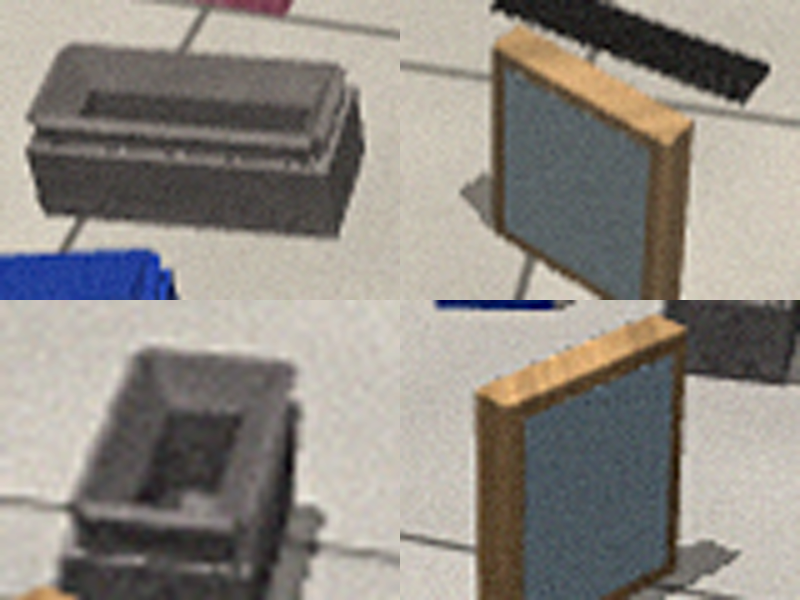

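The crop shows the mirror's top face at scene pixels (333,210), (329,214), (364,234) and (368,230). The stand's rim is at scene pixels (202,214), (259,219), (254,233) and (196,229), and the side view shows both tops too.

```bash
python3 - <<'E'
from h import *
def rep(n,z,P):
    c=C[n]; q=np.array([onz(c,p,z)[:2] for p in P]); r=cv2.minAreaRect((q*1000).astype(np.float32))
    L=[np.linalg.norm(q[i]-q[i-1]) for i in range(4)]
    e=[q[i]-q[i-1] for i in range(4)]; l=e[int(np.argmax(L))]
    print(n,q.round(3).tolist(),"mean",q.mean(0).round(4),"L",np.round(L,3),"ang",[round(float(np.degrees(np.arctan2(v[1],v[0])))%180,1) for v in e])
C={n:cam(n) for n in("scene","side")}
rep("scene",.12,[(333,210.4),(328.8,214.2),(364.4,234),(368.4,229.8)])
rep("side",.12,[(315.6,248.6),(320,251),(357.4,235.6),(352.4,233.2)])
rep("scene",.062,[(202,214),(259,218.6),(254,233),(195.6,229)])
rep("side",.062,[(363.5,201.4),(384.4,203.2),(376.5,223.5),(354.9,222.2)])
for n,p in (("scene",(343,330)),("side",(250,285))): print("tumbler",n,onz(C[n],p,0).round(3))
for n,p in (("scene",(269,288)),("side",(273,226))): print("pot lid",n,onz(C[n],p,.078).round(3))
E
```

```text
scene [[0.474, 0.028], [0.488, 0.022], [0.535, 0.11], [0.52, 0.116]] mean [0.5041 0.0691] L [0.099 0.016 0.1   0.016] ang [62.3, 156.9, 62.3, 157.6]
side [[0.529, 0.112], [0.518, 0.118], [0.468, 0.031], [0.48, 0.024]] mean [0.4987 0.0711] L [0.1   0.013 0.1   0.014] ang [61.1, 151.5, 60.1, 151.1]
scene [[0.489, -0.294], [0.475, -0.153], [0.526, -0.148], [0.543, -0.287]] mean [ 0.5082 -0.2206] L [0.054 0.142 0.051 0.14 ] ang [8.2, 95.8, 5.9, 97.0]
side [[0.537, -0.282], [0.48, -0.29], [0.47, -0.158], [0.522, -0.147]] mean [ 0.5023 -0.2193] L [0.136 0.057 0.132 0.053] ang [96.1, 7.2, 94.3, 11.8]
tumbler scene [0.702 0.1   0.   ]
tumbler side [0.682 0.108 0.   ]
pot lid scene [ 0.689 -0.056  0.078]
pot lid side [ 0.688 -0.03   0.078]
```

The two views agree:

| Item | Centre (x, y) | Orientation |
|---|---|---|
| Mirror | (0.502, 0.070) | wide axis at 61.5° |
| Stand | (0.505, -0.220) | slot axis at about 96.3° |

The sizes match those given, so I'm moving towards the mirror.

Emit:
move_arm(moves=[0,0,0,0.82,-0.9,-0.2,-1,0,0,0,0.82,-0.9,-0.2,-1,0,0,0,0.82,-0.9,-0.2,-1,0,0,0,0.82,-0.9,-0.2,-1,0,0,0,0.82,-0.9,-0.2,-1,0,0,0,0.82,-0.9,-0.2,-1,0,0,0,0.82,-0.9,-0.2,-1,0,0,0,0.82,-0.9,-0.2,-1,0,0,0,0.82,-0.9,-0.2,-1])

```text
time: 1.0
eef_pos: [0.3198, -0.3815, 0.2508]
tool_rot: [0.984, 0.18, -0.0, 0.0]
force: [0.2, 0.0, -0.7]
width: 0.0856
finger_force: 0.0
```

Emit:
move_arm(moves=[0,0,0,0.82,-0.9,0,-1,0,0,0,0.82,-0.9,0,-1,0,0,0,0.82,-0.9,0,-1,0,0,0,0.82,-0.9,0,-1,0,0,0,0.82,-0.9,0,-1,0,0,0,0.82,-0.9,0,-1,0,0,0,0.82,-0.9,0,-1,0,0,0,0.82,-0.9,0,-1,0,0,0,0.82,-0.9,0,-1])

```text
time: 1.75
eef_pos: [0.4092, -0.1562, 0.2504]
tool_rot: [0.984, 0.179, -0.0, -0.0]
force: [0.3, -0.5, -0.1]
width: 0.0857
finger_force: 0.0
```

```bash
cat >> h.py <<'E'
from scipy.spatial.transform import Rotation as Ro
def plan(p,yaw):  # tool y axis at world yaw (deg, mod 180), tool down
    s=sense(); R=Ro.from_quat(s["tool_rot"]); y=R.as_matrix()[:,1]
    cur=np.degrees(np.arctan2(y[1],y[0])); d=(yaw-cur+90)%180-90
    t=np.radians(cur+d); Y=np.array([np.cos(t),np.sin(t),0]); Z=np.array([0,0,-1.]); T=Ro.from_matrix(np.c_[np.cross(Y,Z),Y,Z])
    print("t",round(float(s["time"]),2),"tcp",np.round(s["eef_pos"],4),"yaw",round(cur,1),"z",R.as_matrix()[:,2].round(3),"F",np.round(s["force"],1),"w",s["width"],"ff",s["finger_force"])
    print("q",np.round(s["qpos"],2),"turn",((R.inv()*T).as_rotvec()/2/np.pi).round(4),"shift",(R.inv().apply(np.array(p)-s["eef_pos"])/.2).round(3))
E
python3 -c "
from h import *
plan([.502,.07,.25],-28.5)"
```

```text
t 1.75 tcp [ 0.4092 -0.1562  0.2504] yaw -69.3 z [-0.001  0.    -1.   ] F [ 0.3 -0.5 -0.1] w 0.08566086981112983 ff 0.0
q [ 0.68 -0.11 -0.38  1.87 -0.04  1.38 -0.9 ] turn [-1.000e-04  1.000e-04 -1.134e-01] shift [ 0.833 -0.894  0.002]
```

Emit:
move_arm(moves=[0,0,-0.113,0.83,-0.89,0,-1,0,0,-0.113,0.83,-0.89,0,-1,0,0,-0.113,0.83,-0.89,0,-1,0,0,-0.113,0.83,-0.89,0,-1,0,0,-0.113,0.83,-0.89,0,-1,0,0,-0.113,0.83,-0.89,0,-1,0,0,-0.113,0.83,-0.89,0,-1,0,0,-0.113,0.83,-0.89,0,-1,0,0,-0.113,0.83,-0.89,0,-1,0,0,-0.113,0.83,-0.89,0,-1])

```text
time: 2.58
eef_pos: [0.5017, 0.068, 0.2504]
tool_rot: [0.861, 0.509, -0.0, 0.0]
force: [0.2, -0.4, -0.0]
width: 0.0857
finger_force: 0.0
```

```bash
python3 - <<'E'
from h import *
plan([.502,.07,.08],-28.5)
c=cam("wrist"); cv2.imwrite("pics/w1.png",c["img"][...,::-1])
hsv=cv2.cvtColor(c["img"],cv2.COLOR_RGB2HSV); m=cv2.inRange(hsv,(8,80,60),(25,255,255))
cs,_=cv2.findContours(m,cv2.RETR_EXTERNAL,cv2.CHAIN_APPROX_NONE)
k=max(cs,key=cv2.contourArea); a=cv2.approxPolyDP(cv2.convexHull(k),4,True)[:,0]
print(a.tolist()); print([onz(c,p,.12)[:2].round(3).tolist() for p in a])
E
```

```text
t 2.58 tcp [0.5017 0.068  0.2504] yaw -28.8 z [-0.001 -0.001 -1.   ] F [ 0.2 -0.4 -0. ] w 0.08566357532853994 ff 0.0
q [ 0.4   0.06 -0.64  1.72  0.04  1.37 -0.75] turn [-0.0001  0.0001 -0.0008] shift [ 0.01  -0.003  0.852]
[[330, 131], [335, 144], [335, 275], [312, 276], [308, 146], [314, 131]]
[[0.534, 0.116], [0.533, 0.107], [0.487, 0.02], [0.471, 0.028], [0.516, 0.114], [0.525, 0.121]]
```

View pics/w1.png

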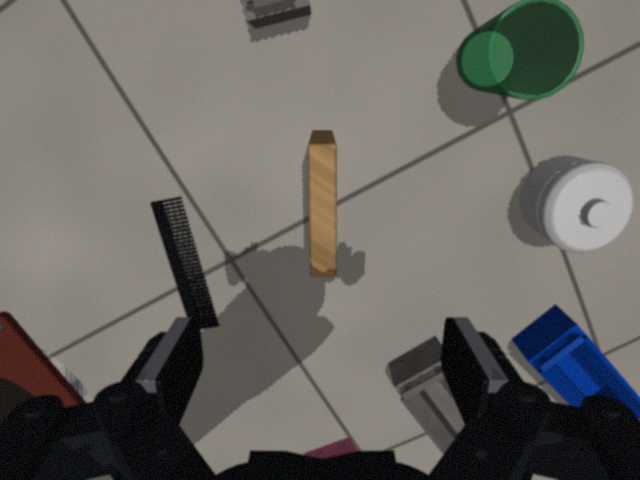

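The wrist view shows the mirror's top at pixels (308–335, 144–276), midway between the fingers. It measures centre (0.502, 0.067) with its wide axis at 62.2°, so I'll descend, grip and lift.

Emit:
move_arm(moves=[0,0,-0.003,0,0,0.15,-1,0,0,-0.003,0,0,0.3,-1,0,0,-0.003,0,0,0.45,-1,0,0,-0.003,0,0,0.6,-1,0,0,-0.003,0,0,0.7,-1,0,0,-0.003,0,0,0.78,-1,0,0,-0.003,0,0,0.83,-1,0,0,-0.003,0,0,0.85,-1,0,0,-0.003,0,0,0.85,-1,0,0,-0.003,0,0,0.85,1,0,0,-0.003,0,0,0.85,1,0,0,-0.003,0,0,0.85,1,0,0,-0.003,0,0,0.85,1,0,0,-0.003,0,0,0.85,1,0,0,-0.003,0,0,0.85,1,0,0,-0.003,0,0,0.85,1,0,0,-0.003,0,0,0.85,1,0,0,-0.003,0,0,0.85,1,0,0,-0.003,0,0,0.85,1,0,0,-0.003,0,0,0.85,1])

```text
time: 4.3
eef_pos: [0.5022, 0.0707, 0.0813]
tool_rot: [0.855, 0.519, 0.001, 0.0]
force: [0.5, -0.9, 6.0]
width: 0.0186
finger_force: 59.6
```

Emit:
move_arm(moves=[0,0,0,0,0,-0.03,1,0,0,0,0,0,-0.08,1,0,0,0,0,0,-0.15,1,0,0,0,0,0,-0.23,1,0,0,0,0,0,-0.31,1,0,0,0,0,0,-0.39,1,0,0,0,0,0,-0.47,1,0,0,0,0,0,-0.54,1,0,0,0,0,0,-0.58,1,0,0,0,0,0,-0.6,1,0,0,0,0,0,-0.6,1,0,0,0,0,0,-0.6,1])

```text
time: 5.3
eef_pos: [0.5012, 0.0705, 0.2002]
tool_rot: [0.855, 0.519, -0.0, -0.0]
force: [0.7, -0.5, -2.5]
width: 0.0188
finger_force: 58.8
```

```bash
python3 - <<'E'
from h import *
plan([.505,-.22,.20],6.3)
E
```

```text
t 5.3 tcp [0.5012 0.0705 0.2002] yaw -27.5 z [-0.001 -0.    -1.   ] F [ 0.7 -0.5 -2.5] w 0.018771966114248865 ff 58.763081431388855
q [ 0.4   0.09 -0.65  1.79  0.06  1.28 -0.75] turn [-0.0001  0.     -0.0938] shift [-1.28e+00  6.86e-01  1.00e-03]
```

Mirror held: the pad force is 59 N and the wrist carries about 2.5 N of weight. I'm carrying it over to the stand.

Emit:
move_arm(moves=[0,0,-0.002,-0.03,0.015,0,1,0,0,-0.006,-0.08,0.043,0,1,0,0,-0.012,-0.16,0.086,0,1,0,0,-0.018,-0.25,0.134,0,1,0,0,-0.025,-0.35,0.188,0,1,0,0,-0.033,-0.45,0.241,0,1,0,0,-0.04,-0.55,0.295,0,1,0,0,-0.047,-0.65,0.348,0,1,0,0,-0.054,-0.73,0.391,0,1,0,0,-0.06,-0.8,0.43,0,1,0,0,-0.066,-0.86,0.461,0,1,0,0,-0.07,-0.89,0.477,0,1,0,0,-0.072,-0.9,0.48,0,1,0,0,-0.072,-0.9,0.48,0,1])

```text
time: 6.47
eef_pos: [0.5032, -0.1336, 0.1998]
tool_rot: [0.717, 0.697, -0.0, -0.001]
force: [1.2, 0.7, -2.8]
width: 0.0188
finger_force: 58.7
```

```bash
python3 - <<'E'
from h import *
plan([.505,-.22,.20],6.3)
c=cam("wrist"); cv2.imwrite("pics/w2.png",c["img"][...,::-1])
E
```

```text
t 6.47 tcp [ 0.5032 -0.1336  0.1998] yaw -1.6 z [-0.002  0.001 -1.   ] F [ 1.2  0.7 -2.8] w 0.018811576236101427 ff 58.68971765041351
q [ 0.64  0.11 -0.5   1.77  0.06  1.28  0.1 ] turn [-0.0003 -0.0001 -0.0219] shift [-0.431  0.021 -0.002]
```

View pics/w2.png

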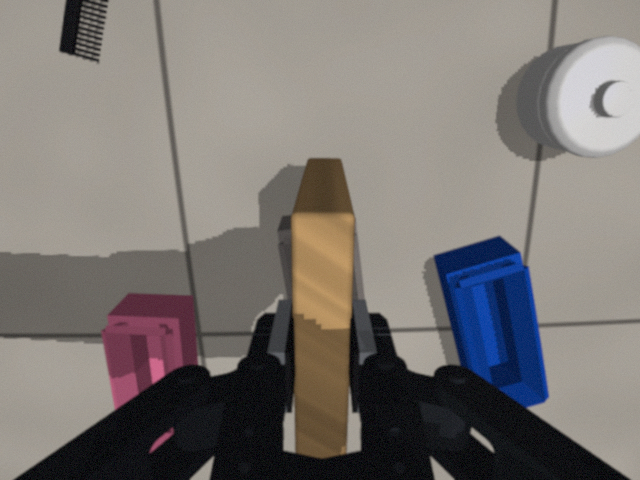

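The wrist view shows the mirror upright in the pads, its near top edge at (294–354, 213), and the stand mostly hidden beneath it. I'll move over the stand and compare mirror and stand in the fixed views.

Emit:
move_arm(moves=[0,0,-0.004,-0.05,0,0,1,0,0,-0.008,-0.14,0.007,0,1,0,0,-0.013,-0.23,0.01,0,1,0,0,-0.018,-0.32,0.015,0,1,0,0,-0.021,-0.39,0.02,0,1,0,0,-0.022,-0.43,0.02,0,1,0,0,-0.022,-0.43,0.02,0,1,0,0,-0.022,-0.43,0.02,0,1])

```text
time: 7.18
eef_pos: [0.5056, -0.2184, 0.2005]
tool_rot: [0.667, 0.745, 0.0, -0.0]
force: [0.3, -1.4, -2.1]
width: 0.0189
finger_force: 58.7
```

```bash
python3 - <<'E'
from h import *
plan([.505,-.22,.15],6.3)
w=cam("wrist")
for p in((294,213),(354,213)): print("w2-type edge",onz(w,p,.239).round(4))
a=cam("scene")["img"][...,::-1]; b=cam("side")["img"][...,::-1]
cv2.imwrite("pics/s2.png",a);cv2.imwrite("pics/d2.png",b)
up=lambda im,x,y,w,h,k: cv2.resize(im[y:y+h,x:x+w],None,fx=k,fy=k,interpolation=cv2.INTER_CUBIC)
o=np.hstack([up(a,180,120,100,150,4),up(b,320,110,100,150,4)])
cv2.imwrite("pics/crop2.png",cv2.convertScaleAbs(o,alpha=1.6))
E
```

```text
t 7.18 tcp [ 0.5056 -0.2184  0.2005] yaw 6.4 z [-0.     0.001 -1.   ] F [ 0.3 -1.4 -2.1] w 0.018875842173146935 ff 58.708977699279785
q [ 0.73  0.17 -0.45  1.7   0.08  1.29  0.38] turn [-0.     -0.0001  0.0002] shift [-0.008 -0.004  0.252]
w2-type edge [ 0.4919 -0.1728  0.239 ]
w2-type edge [ 0.5103 -0.1708  0.239 ]
```

View pics/crop2.png

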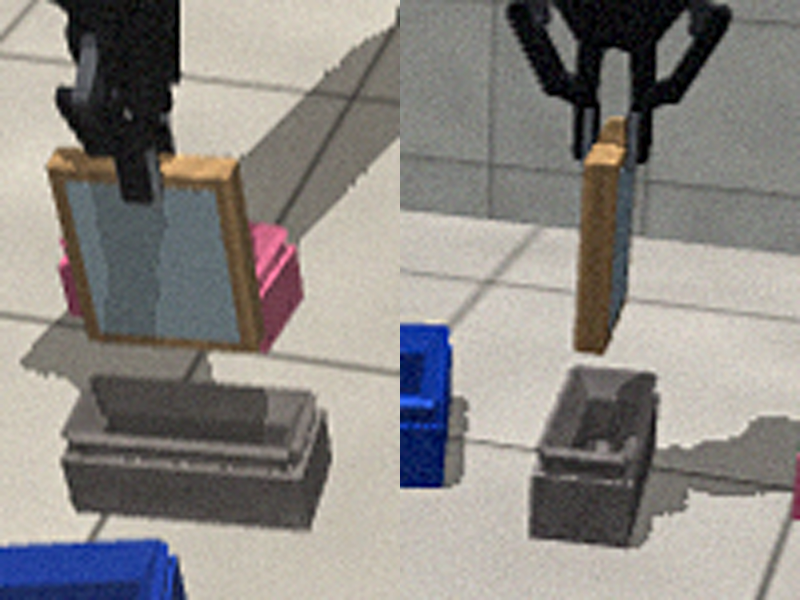

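The crop shows the mirror hanging upright above the slot, with its lower edge at scene pixels (203,204)–(246,208) and side pixels (364,197)–(371,198). I'll check that edge against the stand.

```bash
python3 - <<'E'
from h import *
C={n:cam(n) for n in("scene","side")}
yh=np.radians(6.3); X=np.array([np.cos(yh),np.sin(yh)]); Y=np.array([-X[1],X[0]])
for n,z,P in(("scene",.12,[(203,204.5),(243.5,207.5)]),("side",.12,[(363.75,197.3),(371.3,198)]),("scene",.24,[(192,164),(238,166)]),("side",.24,[(366.2,150.5),(375.5,151.2)])):
    for p in P:
        q=onz(C[n],p,z)[:2]; d=q-[.505,-.22]; print(n,z,q.round(4),"in stand frame",round(d@X,4),round(d@Y,4))
E
```

```text
scene 0.12 [ 0.5181 -0.267 ] in stand frame 0.0079 -0.0482
scene 0.12 [ 0.508  -0.1724] in stand frame 0.0082 0.047
side 0.12 [ 0.5091 -0.1726] in stand frame 0.0093 0.0467
side 0.12 [ 0.4906 -0.1746] in stand frame -0.0093 0.0467
scene 0.24 [ 0.5302 -0.2618] in stand frame 0.0204 -0.0443
scene 0.24 [ 0.5162 -0.1649] in stand frame 0.0172 0.0536
side 0.24 [ 0.5058 -0.1617] in stand frame 0.0072 0.0578
side 0.24 [ 0.4844 -0.1638] in stand frame -0.0143 0.0581
```

The lower edge sits within 3 mm of the slot's middle. I'm lowering it slowly.

Emit:
move_arm(moves=[0,0,0,0,0,0.04,1,0,0,0,0,0,0.1,1,0,0,0,0,0,0.16,1,0,0,0,0,0,0.21,1,0,0,0,0,0,0.25,1,0,0,0,0,0,0.28,1,0,0,0,0,0,0.31,1,0,0,0,0,0,0.34,1,0,0,0,0,0,0.36,1,0,0,0,0,0,0.38,1,0,0,0,0,0,0.38,1])

```text
time: 8.35
eef_pos: [0.5052, -0.2194, 0.124]
tool_rot: [0.667, 0.745, -0.0, -0.0]
force: [-0.1, 0.1, -2.0]
width: 0.0188
finger_force: 58.6
```

Free so far, with the lower edge at about 44 mm, where the straight walls begin. Continuing.

Emit:
move_arm(moves=[0,0,0,0,0,0.015,1,0,0,0,0,0,0.03,1,0,0,0,0,0,0.045,1,0,0,0,0,0,0.06,1,0,0,0,0,0,0.075,1,0,0,0,0,0,0.09,1,0,0,0,0,0,0.09,1])

```text
time: 8.93
eef_pos: [0.5051, -0.2193, 0.106]
tool_rot: [0.667, 0.745, -0.0, -0.001]
force: [-0.2, 0.2, -2.2]
width: 0.0185
finger_force: 58.7
```

Emit:
move_arm(moves=[0,0,0,0,0,0.015,1,0,0,0,0,0,0.03,1,0,0,0,0,0,0.04,1,0,0,0,0,0,0.05,1,0,0,0,0,0,0.06,1,0,0,0,0,0,0.065,1,0,0,0,0,0,0.065,1])

```text
time: 9.52
eef_pos: [0.5055, -0.2194, 0.0936]
tool_rot: [0.667, 0.745, 0.0, -0.0]
force: [-0.0, -0.0, -2.2]
width: 0.0184
finger_force: 58.7
```

No contact yet, and the edge is about 1–2 mm above the floor. I'll release and retreat upward.

Emit:
move_arm(moves=[0,0,0,0,0,0.005,0.5,0,0,0,0,0,0.005,0,0,0,0,0,0,0.005,-0.5,0,0,0,0,0,0.005,-1,0,0,0,0,0,0.005,-1,0,0,0,0,0,0.005,-1,0,0,0,0,0,0.005,-1,0,0,0,0,0,0.005,-1,0,0,0,0,0,0.005,-1,0,0,0,0,0,0.005,-1,0,0,0,0,0,0.005,-1])

```text
time: 10.43
eef_pos: [0.5055, -0.2195, 0.0927]
tool_rot: [0.667, 0.745, 0.0, -0.0]
force: [-0.1, -0.4, -0.5]
width: 0.0853
finger_force: 0.0
```

Emit:
move_arm(moves=[0,0,0,0,0,-0.08,-1,0,0,0,0,0,-0.2,-1,0,0,0,0,0,-0.35,-1,0,0,0,0,0,-0.5,-1,0,0,0,0,0,-0.65,-1,0,0,0,0,0,-0.75,-1,0,0,0,0,0,-0.75,-1,0,0,0,0,0,-0.75,-1])

```text
time: 11.1
eef_pos: [0.5061, -0.2196, 0.2438]
tool_rot: [0.667, 0.745, 0.0, 0.001]
force: [-0.4, -0.7, -0.8]
width: 0.085
finger_force: 0.0
```

```bash
python3 - <<'E'
from h import *
plan([.505,-.22,.25],6.3)
a=cam("scene")["img"][...,::-1]; b=cam("side")["img"][...,::-1]
up=lambda im,x,y,w,h,k: cv2.resize(im[y:y+h,x:x+w],None,fx=k,fy=k,interpolation=cv2.INTER_CUBIC)
o=np.hstack([up(a,170,140,200,250,2),up(b,220,110,200,250,2)])
cv2.imwrite("pics/crop3.png",cv2.convertScaleAbs(o,alpha=1.6))
w=cam("wrist"); m=cv2.inRange(cv2.cvtColor(w["img"],cv2.COLOR_RGB2HSV),(8,80,60),(25,255,255))
k=max(cv2.findContours(m,0,1)[0],key=cv2.contourArea); p=cv2.approxPolyDP(cv2.convexHull(k),4,True)[:,0]
print(p.tolist(),[onz(w,q,.132)[:2].round(3).tolist() for q in p])
E
```

```text
t 11.1 tcp [ 0.5061 -0.2196  0.2438] yaw 6.4 z [ 0.002 -0.001 -1.   ] F [-0.4 -0.7 -0.8] w 0.08501180409330172 ff 0.0
q [ 0.73  0.15 -0.45  1.64  0.06  1.37  0.39] turn [0.0003 0.0002 0.0002] shift [-0.001 -0.006 -0.031]
[[333, 135], [340, 152], [336, 290], [314, 291], [309, 159], [314, 136]] [[0.505, -0.162], [0.511, -0.172], [0.52, -0.269], [0.505, -0.271], [0.492, -0.178], [0.493, -0.164]]
```

View pics/crop3.png

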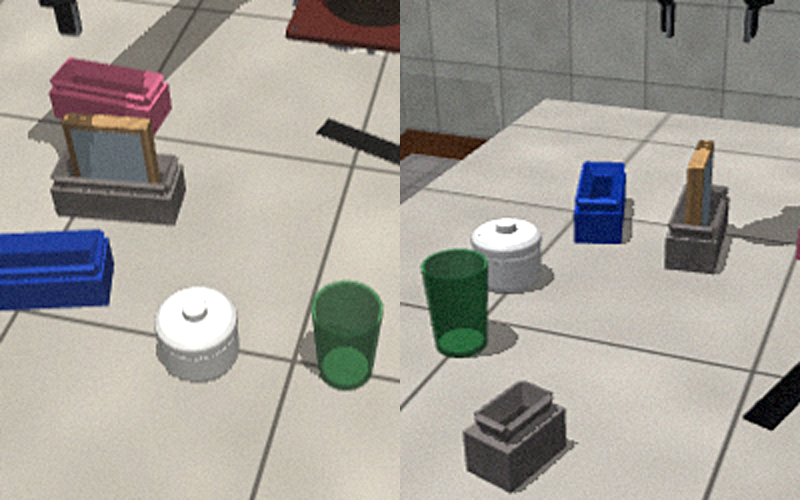

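The crop shows the mirror upright in the grey long slot, at about (110,150) in the left panel. The gripper is clear above, and the tumbler at (347,335) hasn't moved. The top edge measured at the seated height is about 98 mm wide, against 100 expected, and centred at (0.507, -0.222), so the mirror is fully home.

```bash
python3 -c "
from rig import sign_off
print(sign_off())"
```

```text
the job is handed in; nothing more can be done
None
```

The mirror is standing in the long slot, released and by my measurements fully home, the tumbler is where it stood, and the job was handed in at about 11 s of the 38 s allowed; no verdict was returned.

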